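# Load a drive cartridge into a seed-meter test stand and lock it

### The arm

A 6-joint arm with a two-finger parallel gripper is mounted at the origin on the work surface. World frame = base frame: x ahead of the robot, y to its left, z up, the work surface at z = 0. Lengths are in m, angles in rad, forces in N, time in s.
With the tool pointing down it reaches from about 0.35 to 0.725 m from the base axis. Payload 4.3 kg.
Tool frame: the origin (TCP) lies on the centre line of the jaws, within the pads' length; the fingertips stand 11 mm ahead of it and the grasp point (between the pads) lies 8 mm behind it (ctrl.nose_length is the z of the fingertips in the tool frame, in m); z points along the fingers, y is the line along which they close (so a half turn about z gives the same grasp; the last joint's range is limited). The gripper opens to 85 mm and grips with 20 to 120 N. Pads are 22 mm wide; open, the fingers measure 114 mm over their backs; the gripper's body (76 mm by 85 mm) begins 54 mm behind the grasp point. The pads swing forward as they close: fully open they stand 13 mm farther back than shut.
Start: joints at [-1.423, 0.377, 0.081, 1.274, 0, 1.46], TCP at [0.147, -0.556, 0.217] pointing down, gripper open.
Joint ranges: [-2.72, 2.72], [-0.84, 1.66], [-1.02, 1.22], [-1.77, 2.12], [-1.37, 1.28], [-3.14, 3.14]. Speed limits (rad/s): [2.57, 2.57, 3.14, 3.14, 3.14, 3.14].

### API

Orientations are given as a 3x3 rotation matrix whose columns are the frame's x, y, z axes.
In Python, from rig import ctrl gives the robot as it stands.
- The arm moves only by the tool send_rows, never from a script. Its argument "commands" is one flat list of numbers, 5 for each row, row after row: the shift along the tool's x, y, z in cm, then the turn about the tool's z in degrees, then the opening, from 0 (shut) to 1 (fully open). A call has exactly 10 rows; each row is the pose to reach, as a shift and turn from the pose commanded when the call began, along the tool's axes at that moment; what a row does not reach only later rows make up. A row lasts 1/12 s, in which the tool goes at most 41.7 mm and 7.16 degrees, less where a joint would pass 70% of its speed; a pose out of reach is approached as far as the arm can. A call with a gripper value outside its range is refused whole. The fingers move at their own pace and stop on an object; the grip force is fixed at half the most. Time passes only in rows, so rows that repeat a pose let the fingers close, or fill a call up. It gives the time, the measured TCP pose, the force, the opening and the grip force at its end, in the units of the state.
- ctrl.observe(): the state, without advancing time (a new reading comes with each control period).
- ctrl.grab_frame(name): name is "scene" or "top"; returns a dict with "color" (480x640x3 uint8, blue, green, red), "depth" (480x640 float32, m along the optical axis (not along the pixel's ray), 0 where there is no reading), "K" (3x3 intrinsics, pixels), "dist_coeffs" ([k1, k2, p1, p2, k3] as OpenCV has them; the pictures are not rectified), "R" (3x3) and "t" (3): a world point X has camera coordinates R X + t. Camera axes: x right, y down, z forward; pixel columns grow to the right and rows downward; lengths in m; the calibration is good to about 2 mm. A picture is of the moment at which its call begins.
- ctrl.close_job(): hands the job in; it is judged then, once.
The state is a dict: "t": time; "qpos": joint angles; "qvel": joint speeds; "effort": joint torques, N m; "eef_pos": TCP position; "ee_rot": TCP orientation; "contact_force": force on the tool from outside, world axes, zero at the start; "ft_torque": the same for the moment, N m; "width": opening from 0.0 (shut) to 1.0 (fully open); "gripper_force": force on a finger pad.
Only numpy, scipy, OpenCV 4.12 (cv2) and the standard library are available. Lean on these libraries where they do the work, as an engineer would, in place of code of your own. Each camera call takes 0.05 s, during which the arm holds its last target. There are 200 camera calls.

### The job

Swing the red lever out of the sled's way, and seat the green drive cartridge flat and square in the pocket of the yellow sled while the sled is still drawn back. Then push the loaded sled fully home against the meter with the lever still clear, and only after that swing the red lever back across behind the cartridge to its stop so that it is locked in. Leave everything else on the bench where it is.

Things in the scene. Friction and masses are not known exactly. Their poses are not given: they have to be found in the camera images.
- stand: fixed grey test stand, base plate 160 x 360 x 10 mm; its +y is the way the sled travels home, toward the round black seed meter (200 mm tall, from stand y = +154 mm on), z up. Origin on the bench surface on the track's centre line, midway along the sled's travel. Two low steel rails (tops 24 mm above the bench) run beside the track at stand x = +-57 mm
- sled (a joint): travel of the yellow sled along stand +y, m: 0 = fully drawn back (sled centre at stand y = -60 mm), 0.12 = fully home at a hard stop (centre at stand y = +60 mm). Starts between 0 and 0.04. Stays where it is left; sliding friction about 2.5 N. Push it on its back face, for example with closed fingers
- sled_pocket (a point): centre of the flat floor of the sled's rectangular pocket, 19 mm above the bench; axes as the stand's. The sled is a yellow block 100 x 100 mm, 22 mm high, top 33 mm above the bench; the pocket is 85 mm (x) by 65 mm (y) and 14 mm deep, with a 2 mm chamfer around its mouth
- sled_back (a point): centre of the sled's back face (the side facing stand -y), 22 mm above the bench; the face is 100 mm wide, from 11 to 33 mm above the bench; the base plate below it is 10 mm high and ends at stand y = -130 mm
- lever (a joint): angle of the red lever about its upright pivot, rad: 0 = locked at a stop (arm along stand +x, across the track behind the cartridge), 1.57 = open at a stop (arm along stand -y, beside the track). Starts between 0 and 0.35. Opens clockwise seen from above. Stays where left; friction 0.08 N m. It passes above the sled; the cartridge cannot pass it below about 1.3 rad
- lever_pivot (a point): the lever's pivot axis, at stand x = -75 mm, y = +21 mm, at mid-thickness of the arm, 41 mm above the bench. The arm is 14 mm wide, 10 mm thick (36 to 46 mm above the bench), 90 mm from pivot to post
- lever_post (a point): centre of the top of the red round post at the lever arm's end, 90 mm from the pivot; the post is 15 mm in diameter and stands from the arm up to 86 mm above the bench; push it sideways to turn the lever
- cartridge: loose green drive cartridge, the one to load, 0.25 to 0.5 kg: block 80 mm (its x) by 60 mm (its y) by 30 mm high, with a grip rib on top 60 mm long (x), 16 mm thick (y) and 22 mm high, 52 mm overall. Origin at the centre of its underside, z up. It fits the pocket with its long side along the pocket's x, either way round
- worn_cartridge: loose grey cartridge of the same shape and size; leave alone. Origin at the centre of its underside
- jar: small jar with a white lid, 60 mm in diameter, 75 mm high, origin at its underside; leave alone
- seed_disc: steel seed disc lying flat, 140 mm in diameter, 15 mm high; leave alone
- wrench: wrench 180 mm long lying flat; leave alone
- screwdriver: screwdriver 190 mm long lying flat; leave alone

How it is judged:
By the outcome, as a careful person would: the job done as asked, in the order asked, and still so for the second after the job is handed in, with the robot touching nothing.
It also fails if it takes over 72 s, if anything falls off the work surface, if the arm or the gripper's body presses on something with over 40 N, if the wrist force passes 120 N, or if a joint passes its speed limit or range.

## Working session

There is one attempt and no reset: what is moved stays moved. The work goes in short steps, Python scripts to look and compute and a tool call to move; the robot and the scene stay as the last step left them, time stands still between calls to the robot, and variables do not carry over. Pictures are saved under pics/ and viewed, at most 12 in all, crops included, and the job is handed in when it is done.

Besides the shell and the picture viewer there is one more tool, called as name(argument=value, ...) on one line, values as JSON. send_rows: Moves the arm, as the interface text tells. Its arguments: {"type":"object","properties":{"commands":{"type":"array"}},"required":["commands"]}

```bash
mkdir -p pics; ls; cat > h.py <<'E'
import numpy as np, cv2, pickle
from rig import ctrl
def grab(n,tag):
    f=ctrl.grab_frame(n); pickle.dump(f,open(f'pics/{tag}.pkl','wb')); cv2.imwrite(f'pics/{tag}.png',f['color']); return f
def load(tag): return pickle.load(open(f'pics/{tag}.pkl','rb'))
def ray(f,uv):
    p=cv2.undistortPoints(np.array([[uv]],float),f['K'],f['dist_coeffs'])[0,0]
    R=np.array(f['R']);t=np.array(f['t']).ravel()
    return -R.T@t, R.T@np.array([p[0],p[1],1])
def atz(f,uv,z):
    o,d=ray(f,uv); return o+d*(z-o[2])/d[2]
def dep(f,uv):
    o,d=ray(f,uv); u,v=int(round(uv[0])),int(round(uv[1])); w=f['depth'][v-1:v+2,u-1:u+2]; w=w[w>0]
    return o+d*np.median(w) if len(w) else None
def cloud(f):
    h,w=f['depth'].shape; g=np.stack(np.meshgrid(np.arange(w),np.arange(h)),-1).reshape(-1,1,2).astype(float)
    p=cv2.undistortPoints(g,f['K'],f['dist_coeffs'])[:,0]
    z=f['depth'].reshape(-1); c=np.c_[p*z[:,None],z]
    R=np.array(f['R']);t=np.array(f['t']).ravel()
    X=(c-t)@R; X[z==0]=np.nan; return X.reshape(h,w,3)
def tri(f1,a,f2,b):
    o1,d1=ray(f1,a);o2,d2=ray(f2,b); s=np.linalg.lstsq(np.c_[d1,-d2],o2-o1,rcond=None)[0]
    p,q=o1+d1*s[0],o2+d2*s[1]; return (p+q)/2,np.linalg.norm(p-q)
E
python3 - <<'E'
from h import *
for n in('scene','top'):
    f=grab(n,n+'0'); print(n,f['K'],f['dist_coeffs'],-np.array(f['R']).T@np.array(f['t']).ravel(),np.array(f['R'])[2], (f['depth']>0).mean())
s=ctrl.observe(); print(s)
E
```

```text
pics
scene [[461.14455794   0.         324.33802668]
 [  0.         461.14455794 233.24771775]
 [  0.           0.           1.        ]] [-0.04388962  0.          0.          0.          0.        ] [0.99902286 0.55138925 0.61447302] [-0.45414965 -0.68082264 -0.57465522] 0.9959114583333334
top [[572.33785092   0.         313.54963989]
 [  0.         572.33785092 244.91812564]
 [  0.           0.           1.        ]] [-0.1083731  0.         0.         0.         0.       ] [ 0.3592362  -0.06381063  1.2214024 ] [ 0.18740758 -0.0263801  -0.98192794] 0.9960416666666667
{'t': 0.1, 'qpos': array([-1.42328903e+00,  3.78000460e-01,  7.97435439e-02,  1.27437051e+00,
        1.09926753e-05,  1.46047246e+00]), 'qvel': array([ 0.00174951, -0.0001241 ,  0.00346864,  0.00055953, -0.00104734,
       -0.00123337]), 'effort': array([ 3.27907392e-04, -4.64695108e+01,  2.70581585e+01,  1.21151251e-02,
       -1.59774818e-04, -9.55653007e-06]), 'eef_pos': array([ 0.14652157, -0.55538682,  0.21564216]), 'ee_rot': array([[ 9.66945299e-01,  2.54983769e-01, -2.58248675e-04],
       [ 2.54983811e-01, -9.66943623e-01,  1.81282938e-03],
       [ 2.12530158e-04, -1.81875608e-03, -9.99998323e-01]]), 'contact_force': array([-0.39063433,  0.05008029, -0.22387732]), 'ft_torque': array([ 0.01047351, -0.02265614,  0.01925101]), 'gripper_force': 0.0, 'width': 1.0007640541193907}
```

View pics/top0.png

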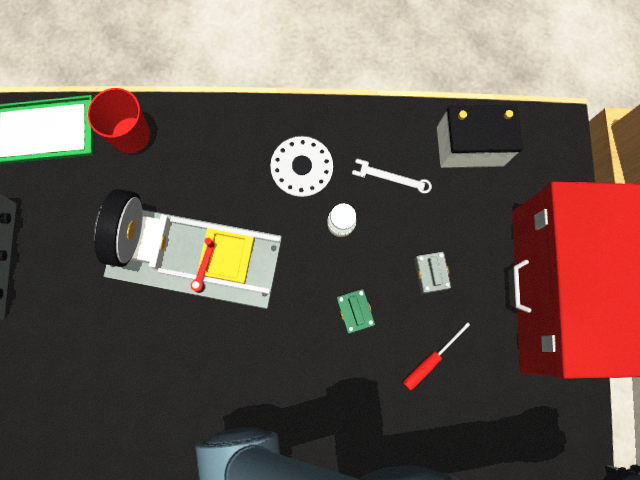

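View pics/scene0.png

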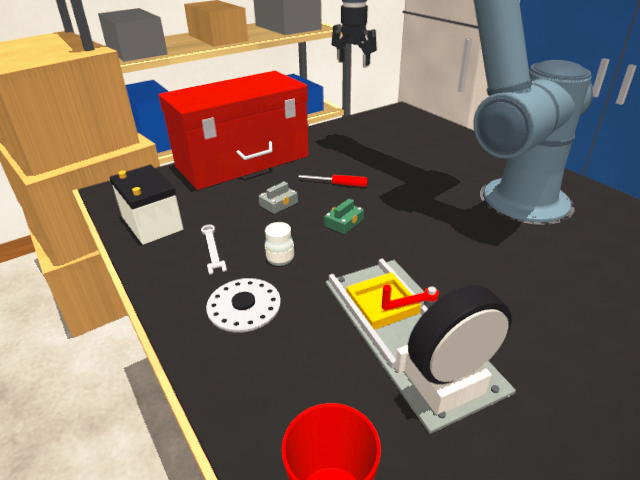

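Top view: the stand is at left, with the sled at (228,255), lever pivot at (196,286) and post at (209,243). The green cartridge is at (356,311), the worn one at (433,272), and the jar at (342,219). In the scene view the pivot is at (432,294), the post at (386,290), and the green cartridge at (344,216).

```bash
python3 - <<'E'
from h import *
t=load('top0');s=load('scene0')
a=cv2.resize(t['color'][185:315,95:290],None,fx=4,fy=4,interpolation=cv2.INTER_CUBIC);cv2.imwrite('pics/c1.png',a)
b=cv2.resize(s['color'][185:245,310:380],None,fx=5,fy=5,interpolation=cv2.INTER_CUBIC)
c=cv2.resize(t['color'][280:340,325:395],None,fx=5,fy=5,interpolation=cv2.INTER_CUBIC)
cv2.imwrite('pics/c2.png',np.hstack([b,c]))
for n,f in(('top',t),('scene',s)):
    X=cloud(f);h=cv2.cvtColor(f['color'],cv2.COLOR_BGR2HSV).astype(int)
    H,S,V=h[...,0],h[...,1],h[...,2]
    ok=np.isfinite(X[...,2])&(X[...,2]<.12)&(X[...,2]>-.01)&(X[...,0]<.9)
    for nm,m in(('green',(H>45)&(H<90)&(S>70)&ok&(abs(X[...,1]+.1)<.2)),('yellow',(H>22)&(H<34)&(S>150)&ok&(X[...,1]>-.1)&(X[...,0]<.62)),('red',((H<6)|(H>174))&(S>150)&ok&(X[...,1]>0)&(X[...,1]<.25)&(X[...,0]<.6))):
        P=X[m]; print(n,nm,len(P),np.nanpercentile(P,[2,50,98],axis=0).round(4).tolist())
        if nm!='red':
            for lo,hi in((.025,.036),(.046,.056),(.014,.022)):
                q=P[(P[:,2]>lo)&(P[:,2]<hi)]
                if len(q)>20: print('  ',lo,len(q),cv2.minAreaRect(q[:,:2].astype(np.float32)*1000),np.median(q[:,2]))
    m=ok&(X[...,2]>.005)&(X[...,2]<.015)&(S<60)&(X[...,1]>-.05)&(X[...,1]<.5)&(X[...,0]<.6)
    print(n,'base',m.sum(),cv2.minAreaRect(X[m][:,:2].astype(np.float32)*1000),np.median(X[m][:,2]))
E
```

```text
top green 1072 [[0.4073, -0.217, 0.0087], [0.4477, -0.1819, 0.0309], [0.4877, -0.1495, 0.0549]]
   0.025 764 ((448.9653625488281, -184.2591552734375), (80.10931396484375, 59.96959686279297), 18.726457595825195) 0.03011504440920707
   0.046 226 ((449.12213134765625, -184.5764923095703), (59.93173599243164, 16.94363021850586), 17.822956085205078) 0.05146508789340244
top yellow 1817 [[0.511, 0.0402, 0.0146], [0.5617, 0.0829, 0.0212], [0.6111, 0.1311, 0.0367]]
   0.025 657 ((561.8527221679688, 89.54159545898438), (99.49298095703125, 99.06747436523438), 79.90211486816406) 0.03245768787548617
   0.014 964 ((557.476806640625, 81.9366683959961), (80.86115264892578, 92.69408416748047), 80.3307113647461) 0.01892987556099481
top red 333 [[0.4853, 0.1147, 0.0358], [0.5397, 0.1318, 0.0464], [0.5833, 0.1539, 0.0876]]
top base 5760 ((347.34136962890625, 225.8737030029297), (502.54241943359375, 558.3478393554688), 1.7145448923110962) 0.009437305901269793
scene green 823 [[0.407, -0.2152, 0.0009], [0.4664, -0.1735, 0.0291], [0.4966, -0.1464, 0.0526]]
   0.025 319 ((452.7286682128906, -183.89335632324
[... 241 characters left out ...]
88562011719, -163.21546936035156), (48.970603942871094, 97.90762329101562), 72.42855834960938) 0.017804499687305214
scene yellow 1346 [[0.5131, 0.0356, 0.0168], [0.5734, 0.076, 0.0316], [0.6152, 0.14, 0.0347]]
   0.025 784 ((563.74267578125, 89.48477935791016), (102.75271606445312, 101.62487030029297), 80.67076110839844) 0.03284092887886909
   0.014 544 ((549.6575927734375, 85.33724975585938), (109.31246185302734, 85.264404296875), 9.595075607299805) 0.0188897218757503
scene red 569 [[0.4573, 0.1136, 0.0003], [0.5508, 0.13, 0.046], [0.591, 0.1557, 0.0863]]
scene base 3250 ((252.29241943359375, 148.4386444091797), (714.7185668945312, 378.2499694824219), 3.151839256286621) 0.010477269913788436
```

View pics/c1.png

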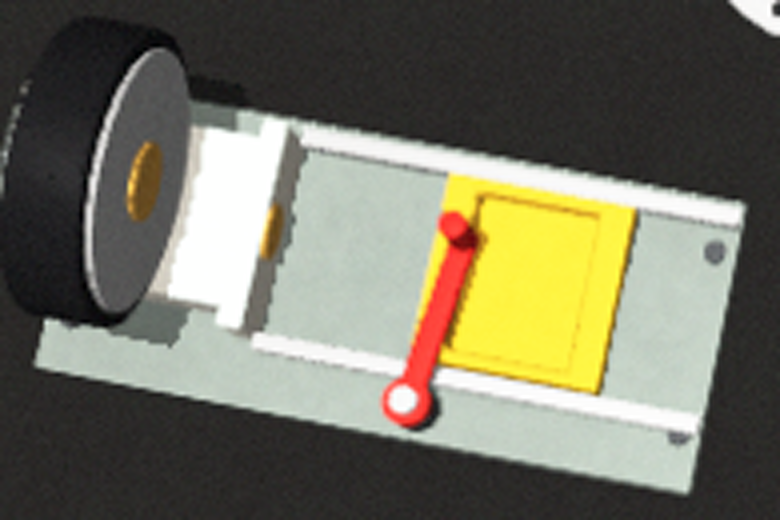

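View pics/c2.png

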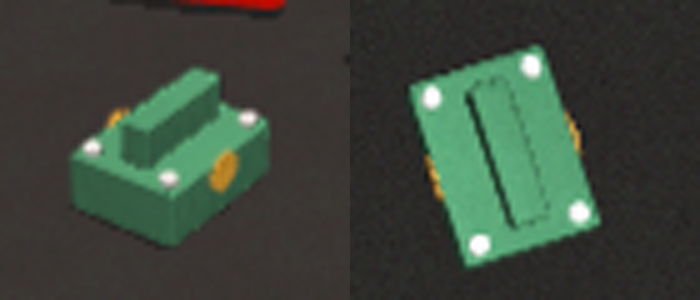

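Crop c1: the lever pivot bolt is at crop (404,399), post top at (458,225), and the sled corners at (447,175), (636,208), (601,392) and (425,360). In c2 the green cartridge stands flat and its long axis runs near world x. Both views agree on its height (30 and 51.5 mm) and its angle (about 18°).

```bash
python3 - <<'E'
from h import *
t=load('top0');s=load('scene0')
c=lambda x,y:(95+(x+.5)/4-.5,185+(y+.5)/4-.5)
P={k:atz(t,c(*p),z) for k,p,z in[('railA',(745,205),.024),('railB',(300,128),.024),('rail2A',(698,420),.024),('rail2B',(255,335),.024),('s1',(447,175),.033),('s2',(636,208),.033),('s3',(601,392),.033),('baseA',(690,493),.01),('baseB',(36,366),.01),('baseC',(745,222),.01)]}
for k,v in P.items(): print(k,v.round(4))
an=lambda a,b:np.degrees(np.arctan2(*(P[b]-P[a])[[1,0]]))
print(an('railA','railB'),an('rail2A','rail2B'),an('baseA','baseB'),an('s2','s1'),an('s3','s2'))
print('piv',tri(t,c(404,399),s,(432.5,293)),atz(t,c(404,399),.05),'post',tri(t,c(457,222),s,(387,288)),atz(t,c(457,222),.086))
# post from depth clouds
for f in(t,s):
    X=cloud(f);h=cv2.cvtColor(f['color'],cv2.COLOR_BGR2HSV).astype(int);r=((h[...,0]<6)|(h[...,0]>174))&(h[...,1]>120)&(abs(X[...,1]-.13)<.06)&(abs(X[...,0]-.53)<.08)
    q=X[r&(X[...,2]>.075)&(X[...,2]<.1)];print('post',len(q),q.mean(0),np.ptp(q,axis=0))
    q=X[r&(X[...,2]>.040)&(X[...,2]<.048)];print('arm',len(q),q.mean(0),cv2.minAreaRect(q[:,:2].astype(np.float32)*1000))
    q=X[(h[...,1]<60)&(abs(X[...,0]-.487)<.02)&(abs(X[...,1]-.148)<.02)&(X[...,2]>.045)];print('bolt',len(q),q.mean(0),np.ptp(q,axis=0))
E
```

```text
railA [ 0.6064 -0.026   0.024 ]
railB [0.645  0.2142 0.024 ]
rail2A [ 0.4909 -0.0037  0.024 ]
rail2B [0.5323 0.2318 0.024 ]
s1 [0.6184 0.1322 0.033 ]
s2 [0.602  0.0313 0.033 ]
s3 [0.5038 0.0467 0.033 ]
baseA [4.537e-01 3.000e-04 1.000e-02]
baseB [0.5155 0.353  0.01  ]
baseC [ 0.5999 -0.0258  0.01  ]
80.86073206359282 80.03262148577674 80.0555048426496 80.79277714248522 -8.93622933787474
piv (array([0.49688558, 0.14699458, 0.04694394]), np.float64(0.00011803372671629922)) [0.49656609 0.14640155 0.05      ] post (array([0.58306036, 0.11808282, 0.0824706 ]), np.float64(0.0006141838821561679)) [0.5825841 0.1173034 0.086    ]
post 33 [0.58059384 0.11946152 0.08488619] [0.01282374 0.01181717 0.0142155 ]
arm 222 [0.53395231 0.13327329 0.04532085] ((534.5087890625, 137.20364379882812), (23.860429763793945, 103.11598205566406), 77.48866271972656)
bolt 35 [0.49573262 0.14632853 0.05456294] [0.01064596 0.01433426 0.01394245]
post 66 [0.58679677 0.12113361 0.08289193] [0.01292528 0.01402266 0.0127103 ]
arm 351 [0.53963577 0.13593428 0.04489434] ((540.020751953125, 132.56320190429688), (20.70969009399414, 106.09610748291016), 69.9505386352539)
bolt 40 [0.49872484 0.14560687 0.05419707] [0.01255321 0.01344591 0.00769301]
```

```bash
cat >> h.py <<'E'
YAW=np.radians(80.3); SY=np.array([np.cos(YAW),np.sin(YAW)]); SX=np.array([SY[1],-SY[0]]); O=np.array([.567,.1132])
def st(x,y): return O+x*SX+y*SY
def rel(xy,z,th=0):  # th: tool turned clockwise by th deg from (x=-SX,y=+SY)
    s=ctrl.observe();R=np.array(s['ee_rot']);p=np.array(s['eef_pos'])
    d=R.T@(np.array([*xy,z])-p)*100
    psi=np.degrees(np.arctan2(R[1,0],R[0,0])); want=np.degrees(np.arctan2(*(-SX)[::-1]))-th
    turn=(psi-want+180)%360-180
    return d.round(2),round(turn,1)
E
python3 -c "
from h import *
print(rel((.5835,.1185),.20,8.7))"
```

```text
(array([ 59.44, -54.02,   1.68]), np.float64(-146.8))
```

send_rows(commands=[3,-2.7,0,-7,1,6,-5.4,0,-14,0.8,9,-8.1,0,-21,0.45,12,-10.8,0,-28,0.45,15,-13.5,0,-35,0.45,18,-16.2,0,-42,0.45,21,-18.9,0,-49,0.45,24,-21.6,0,-56,0.45,27,-24.3,0,-63,0.45,29.5,-27,0,-70,0.45])

```text
t: 0.93
eef_pos: [0.3638, -0.2177, 0.2163]
ee_rot: [[0.085, 0.996, 0.0], [0.996, -0.085, 0.0], [0.0, 0.0, -1.0]]
contact_force: [-0.3, -0.4, 0.3]
width: 0.449
gripper_force: 0.0
```

```bash
python3 -c "
from h import *
s=ctrl.observe();print(s['eef_pos'],s['width'],s['t'],s['qpos'],rel((.5835,.1185),.20,8.7))"
```

```text
[ 0.36384498 -0.2176834   0.21628844] 0.4489262103413552 0.9333 [-6.89276421e-01  7.30170001e-02 -3.11237369e-01  1.18652442e+00
  3.38194489e-04  9.66451064e-01] (array([35.36, 19.03,  1.64]), np.float64(-76.5))
```

send_rows(commands=[3.5,1.9,0,-7,0.45,7,3.8,0,-14,0.45,10.5,5.7,0,-21,0.45,14,7.6,0,-28,0.45,17.5,9.5,0,-35,0.45,21,11.4,0,-42,0.45,24.5,13.3,0,-49,0.45,28,15.2,0,-56,0.45,31.5,17.1,0,-63,0.45,35,18.9,0,-70,0.45])

```text
t: 1.77
eef_pos: [0.5836, 0.1135, 0.2159]
ee_rot: [[-0.907, 0.42, -0.001], [0.42, 0.907, -0.0], [0.001, -0.001, -1.0]]
contact_force: [1.2, -0.9, 0.1]
width: 0.45
gripper_force: 0.0
```

```bash
python3 -c "
from h import *
s=ctrl.observe();print(s['eef_pos'],s['qpos'],rel((.5835,.1185),.066,8.7))
f=grab('top','top1')
cv2.imwrite('pics/c3.png',cv2.resize(f['color'][140:320,95:345],None,fx=3,fy=3))"
```

```text
[0.58361864 0.11348635 0.21588202] [ 8.55229740e-02  4.19395494e-01  1.42350580e-01  1.29455319e+00
 -2.47022823e-04  5.19512711e-01] (array([ 0.21,  0.46, 14.99]), np.float64(-6.5))
```

View pics/c3.png

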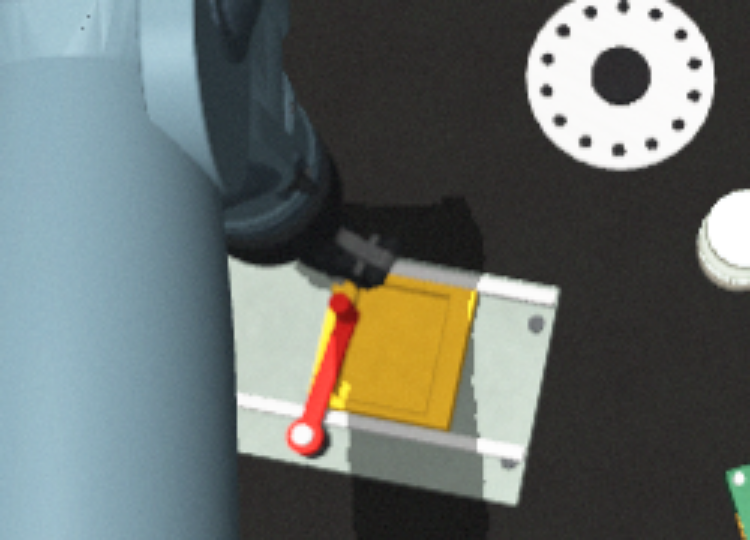

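The gripper is above the post (crop (340,300)); its apparent offset is parallax. Next I descend to straddle the post.

send_rows(commands=[0.2,0.5,2,-6.5,0.45,0.2,0.5,5,-6.5,0.45,0.2,0.5,8,-6.5,0.45,0.2,0.5,10,-6.5,0.45,0.2,0.5,11.5,-6.5,0.45,0.2,0.5,12.5,-6.5,0.45,0.2,0.5,13.5,-6.5,0.45,0.2,0.5,14.5,-6.5,0.45,0.2,0.5,15,-6.5,0.45,0.2,0.5,15,-6.5,0.45])

```text
t: 2.65
eef_pos: [0.5829, 0.1168, 0.0655]
ee_rot: [[-0.947, 0.321, -0.001], [0.321, 0.947, -0.0], [0.001, -0.001, -1.0]]
contact_force: [-0.5, -0.2, -0.3]
width: 0.449
gripper_force: 0.0
```

```bash
cat >> h.py <<'E'
def arc(ths,z,r=.09):
    out=[]
    for th in ths:
        a=np.radians(th); p=st(-.075+r*np.cos(a),.021-r*np.sin(a)); d,t=rel(p,z,th); out+=[round(d[0],1),round(d[1],1),0,t,]
        print(th,p.round(4),d,t)
E
python3 -c "
from h import *
s=ctrl.observe();print(s['eef_pos'],s['contact_force'])
arc([14,20,26,32,38,44,50,56,62,68,74,80,86,92,94],.066)"
```

```text
[0.58286918 0.11679528 0.06551722] [-0.49882941 -0.1759264  -0.283309  ]
14 [0.579  0.1104] [ 0.16 -0.73 -0.05] 5.0
20 [0.5748 0.1019] [ 0.29 -1.67 -0.05] 11.0
26 [0.5697 0.094 ] [ 0.52 -2.58 -0.05] 17.0
32 [0.5638 0.0867] [ 0.84 -3.47 -0.04] 23.0
38 [0.5572 0.08  ] [ 1.25 -4.31 -0.04] 29.0
44 [0.5499 0.074 ] [ 1.75 -5.11 -0.04] 35.0
50 [0.542  0.0688] [ 2.33 -5.85 -0.04] 41.0
56 [0.5336 0.0645] [ 2.98 -6.53 -0.04] 47.0
62 [0.5249 0.0611] [ 3.7  -7.14 -0.04] 53.0
68 [0.5158 0.0586] [ 4.48 -7.67 -0.04] 59.0
74 [0.5065 0.0571] [ 5.31 -8.11 -0.04] 65.0
80 [0.4971 0.0565] [ 6.19 -8.46 -0.03] 71.0
86 [0.4877 0.057 ] [ 7.09 -8.72 -0.03] 77.0
92 [0.4784 0.0584] [ 8.02 -8.89 -0.03] 83.0
94 [0.4753 0.0591] [ 8.33 -8.92 -0.03] 85.0
```

send_rows(commands=[0.2,-0.7,0,5,0.45,0.3,-1.7,0,11,0.45,0.5,-2.6,0,17,0.45,0.8,-3.5,0,23,0.45,1.2,-4.3,0,29,0.45,1.7,-5.1,0,35,0.45,2.3,-5.8,0,41,0.45,3,-6.5,0,47,0.45,3.7,-7.1,0,53,0.45,4.5,-7.7,0,59,0.45])

```text
t: 3.48
eef_pos: [0.5177, 0.0581, 0.0678]
ee_rot: [[-0.207, 0.978, 0.004], [0.978, 0.207, -0.0], [-0.001, 0.004, -1.0]]
contact_force: [2.1, 0.7, -0.6]
width: 0.451
gripper_force: 0.6
```

```bash
python3 -c "
from h import *
s=ctrl.observe();print(s['eef_pos'],s['contact_force'])
arc([68,74,80,86,90,94,96,98],.066)"
```

```text
[0.51773027 0.05812608 0.06783357] [ 2.06337308  0.67839797 -0.6399839 ]
68 [0.5158 0.0586] [ 0.09 -0.18  0.18] -0.3
74 [0.5065 0.0571] [ 0.13 -1.12  0.18] 5.7
80 [0.4971 0.0565] [ 0.27 -2.05  0.18] 11.7
86 [0.4877 0.057 ] [ 0.51 -2.97  0.17] 17.7
90 [0.4814 0.0578] [ 0.72 -3.56  0.17] 21.7
94 [0.4753 0.0591] [ 0.97 -4.13  0.17] 25.7
96 [0.4723 0.0599] [ 1.11 -4.41  0.17] 27.7
98 [0.4692 0.0608] [ 1.27 -4.69  0.16] 29.7
```

send_rows(commands=[0.1,-1,0,5.7,0.45,0.2,-1.8,0,11.7,0.45,0.4,-2.6,0,17.7,0.45,0.7,-3.4,0,21.7,0.45,0.8,-3.8,0,24,0.45,1,-4.1,0,26,0.45,1,-4.2,0,27,0.45,1.1,-4.4,0,28,0.45,1.1,-4.5,0,28,0.45,1.1,-4.5,0,28,0.45])

```text
t: 4.32
eef_pos: [0.4703, 0.0596, 0.0669]
ee_rot: [[0.271, 0.963, 0.001], [0.963, -0.271, -0.0], [0.0, 0.001, -1.0]]
contact_force: [1.4, -0.7, 0.0]
width: 0.449
gripper_force: 0.4
```

```bash
python3 -c "
from h import *
s=ctrl.observe();print(s['eef_pos'],s['contact_force'])
for f in (grab('top','top2'),grab('scene','sc2')):
    X=cloud(f);h=cv2.cvtColor(f['color'],cv2.COLOR_BGR2HSV).astype(int);r=((h[...,0]<6)|(h[...,0]>174))&(h[...,1]>120)&(abs(X[...,1]-.1)<.09)&(abs(X[...,0]-.5)<.1)
    q=X[r&(X[...,2]>.040)&(X[...,2]<.048)];print('arm',len(q),q.mean(0) if len(q) else 0)
    q=X[r&(X[...,2]>.06)&(X[...,2]<.09)];print('post',len(q),q.mean(0) if len(q) else 0)
print(rel((.4735,.0600),.066,97))
"
```

```text
[0.47026979 0.05959788 0.06689778] [ 1.35913495 -0.67322449  0.03204566]
arm 0 0
post 0 0
arm 300 [0.49429518 0.10846649 0.04503605]
post 89 [0.48584873 0.06025613 0.07465579]
(array([0.13, 0.3 , 0.07]), np.float64(1.0))
```

send_rows(commands=[0,0.3,-3,0,0.45,0,0.3,-6,0,0.45,0,0.3,-9,0,0.45,0,0.3,-11,-7,0.6,0,0.3,-12,-14,0.6,0,0.3,-12,-21,0.6,0,0.3,-12,-28,0.6,0,0.3,-12,-35,0.6,0,0.3,-12,-42,0.6,0,0.3,-12,-49,0.6])

```text
t: 5.25
eef_pos: [0.4722, 0.0589, 0.1861]
ee_rot: [[-0.554, 0.833, -0.001], [0.833, 0.554, 0.0], [0.001, -0.001, -1.0]]
contact_force: [0.6, 0.5, -0.5]
width: 0.603
gripper_force: 0.0
```

```bash
python3 -c "
from h import *
s=ctrl.observe();print(s['eef_pos'],s['contact_force'])
print(rel((.4505,-.1845),.186,-27.9))
"
```

```text
[0.47216777 0.05885635 0.18611041] [ 0.59812538  0.45803846 -0.5370344 ]
(array([-1.906e+01, -1.528e+01,  1.000e-02]), np.float64(-74.6))
```

send_rows(commands=[-2,-1.6,0,-7,0.6,-4,-3.2,0,-14,0.6,-6,-4.8,0,-21,0.6,-8,-6.4,0,-28,0.6,-10,-8,0,-35,0.6,-12,-9.6,0,-42,0.6,-14,-11.2,0,-49,0.6,-16,-12.8,0,-56,0.6,-18,-14.4,0,-63,0.6,-19,-15.3,0,-70,0.6])

```text
t: 6.08
eef_pos: [0.4485, -0.1863, 0.1861]
ee_rot: [[-0.972, -0.234, -0.001], [-0.234, 0.972, -0.001], [0.001, -0.0, -1.0]]
contact_force: [-0.2, -0.5, 0.3]
width: 0.6
gripper_force: 0.0
```

```bash
python3 -c "
from h import *
s=ctrl.observe();print(s['eef_pos'],s['contact_force'],s['qpos'])
print(rel((.4505,-.1845),.045,-27.9))
f=grab('top','top3')
X=cloud(f);h=cv2.cvtColor(f['color'],cv2.COLOR_BGR2HSV).astype(int);r=((h[...,0]<6)|(h[...,0]>174))&(h[...,1]>120)&(abs(X[...,1]-.1)<.09)&(abs(X[...,0]-.5)<.1)
q=X[r&(X[...,2]>.040)&(X[...,2]<.048)];print('arm',len(q),q.mean(0) if len(q) else 0)
q=X[r&(X[...,2]>.075)&(X[...,2]<.09)];print('post',len(q),q.mean(0) if len(q) else 0)
H,S=h[...,0],h[...,1];m=(H>22)&(H<34)&(S>150)&(X[...,2]>.029)&(X[...,2]<.036)&(X[...,0]<.63)&(X[...,1]>0)
print(cv2.minAreaRect(X[m][:,:2].astype(np.float32)*1000),(st(0,-.024)))
"
```

```text
[ 0.44849331 -0.18631339  0.18613809] [-0.17986495 -0.52700308  0.33974408] [-5.23862771e-01  2.09494773e-01 -2.28858543e-01  1.13288344e+00
 -8.55141525e-04 -7.59611786e-01]
(array([-0.25,  0.13, 14.11]), np.float64(-4.7))
arm 217 [0.48893123 0.10826205 0.04520239]
post 44 [0.48035678 0.05796068 0.08502881]
((561.607666015625, 89.87149047851562), (99.45346069335938, 99.18740844726562), 79.8331069946289) [0.56295625 0.08954312]
```

The lever is open with its post at (0.480, 0.058), within 1.5 mm of the stop position, and the sled hasn't moved. Next I descend on the rib.

send_rows(commands=[-0.25,0.15,1,-4.7,0.6,-0.25,0.15,3,-4.7,0.6,-0.25,0.15,6,-4.7,0.6,-0.25,0.15,8.5,-4.7,0.6,-0.25,0.15,10.5,-4.7,0.6,-0.25,0.15,12,-4.7,0.6,-0.25,0.15,13,-4.7,0.6,-0.25,0.15,13.6,-4.7,0.6,-0.25,0.15,14,-4.7,0.6,-0.25,0.15,14,-4.7,0.6])

```text
t: 6.97
eef_pos: [0.4506, -0.1814, 0.0459]
ee_rot: [[-0.951, -0.308, -0.001], [-0.308, 0.951, 0.001], [0.001, 0.001, -1.0]]
contact_force: [-0.1, -0.9, 1.2]
width: 0.6
gripper_force: 0.0
```

send_rows(commands=[0,0,0,0,0.4,0,0,0,0,0.3,0,0,0,0,0.2,0,0,0,0,0.1,0,0,0,0,0,0,0,0,0,0,0,0,0,0,0,0,0,0,0,0,0,0,0,0,0,0,0,0,0,0])

```text
t: 7.8
eef_pos: [0.4511, -0.1819, 0.0465]
ee_rot: [[-0.951, -0.309, -0.0], [-0.309, 0.951, -0.0], [0.0, -0.0, -1.0]]
contact_force: [0.8, 0.8, -0.5]
width: -0.003
gripper_force: 0.0
```

send_rows(commands=[0,0,-0.3,0,0,0,0,-1,0,0,0,0,-2,0,0,0,0,-3,0,0,0,0,-4,0,0,0,0,-5,0,0,0,0,-6,0,0,0,0,-7,0,0,0,0,-7.5,0,0,0,0,-7.5,0,0])

```text
t: 8.63
eef_pos: [0.4522, -0.1825, 0.1232]
ee_rot: [[-0.951, -0.309, 0.003], [-0.309, 0.951, -0.002], [-0.002, -0.002, -1.0]]
contact_force: [0.3, -0.4, -0.1]
width: -0.0
gripper_force: 0.0
```

```bash
python3 -c "
from h import *
s=ctrl.observe();print(s['eef_pos'],s['contact_force'],s['width'])
print(rel(st(0,-.024),.12,0))
f=grab('scene','sc4')
cv2.imwrite('pics/c4.png',cv2.resize(f['color'][130:290,280:480],None,fx=3,fy=3))
"
```

```text
[ 0.45217772 -0.18251306  0.12316148] [ 0.27294096 -0.38501337 -0.06997885] -0.0001795256405352765
(array([-18.93,  22.46,   0.3 ]), np.float64(27.7))
```

View pics/c4.png

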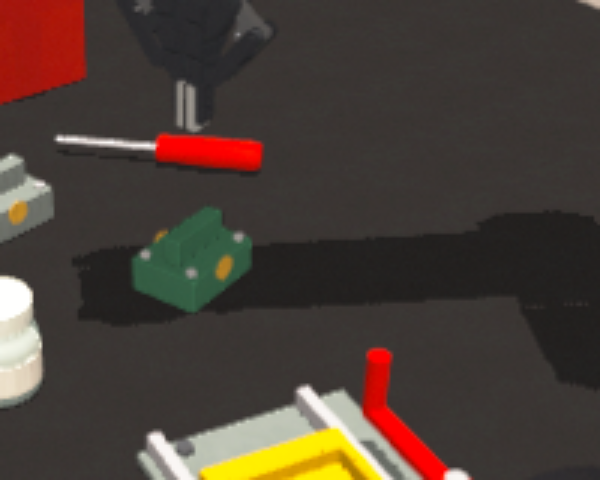

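The fingers shut on nothing and the cartridge stayed put. I'll check where the fingertips really are against the reported pose.

```bash
python3 - <<'E'
from h import *
s=ctrl.observe();R=np.array(s['ee_rot']);p=np.array(s['eef_pos']);tip=p+R[:,2]*.011
print(p,tip,ctrl.nose_length)
for n in('scene','top'):
    f=grab(n,n+'5')
    for X in(tip,p,p-R[:,2]*.1,(.4505,-.1845,.052)): print(n,cv2.projectPoints(np.array([X],float),cv2.Rodrigues(np.array(f['R']))[0],np.array(f['t']).ravel(),f['K'],f['dist_coeffs'])[0].ravel())
f=load('scene5');X=cloud(f)
m=(np.linalg.norm(X[...,:2]-p[:2],axis=-1)<.08)&(X[...,2]>.07)&(X[...,2]<.3)
q=X[m]; 
for lo in np.arange(.07,.2,.01):
    w=q[(q[:,2]>=lo)&(q[:,2]<lo+.01)]
    if len(w): print(lo.round(2),len(w),np.median(w,axis=0).round(4),np.ptp(w,axis=0).round(3))
a=cv2.resize(f['color'][100:250,290:400],None,fx=4,fy=4);b=cv2.resize(load('top5')['color'][200:350,290:400],None,fx=3.6,fy=4)
cv2.imwrite('pics/c5.png',np.hstack([a[:,:396],b]))
E
```

```text
[ 0.45170501 -0.18225302  0.12227705] [ 0.45172224 -0.18226333  0.11127707] 0.011
scene [344.91129874 182.49674201]
scene [344.97819577 178.16649124]
scene [345.61694049 136.30325796]
scene [344.46200185 204.39691251]
top [358.523583  305.9192076]
top [359.12404356 305.45840354]
top [365.17598789 300.81200057]
top [356.54246816 308.90921023]
0.13 4 [ 0.4535 -0.1779  0.1392] [0.015 0.005 0.002]
0.14 39 [ 0.4615 -0.177   0.1452] [0.025 0.026 0.009]
0.15 63 [ 0.4583 -0.1747  0.1553] [0.026 0.029 0.01 ]
0.16 56 [ 0.4587 -0.1755  0.1653] [0.023 0.026 0.009]
0.17 48 [ 0.4606 -0.1757  0.1747] [0.023 0.029 0.01 ]
0.18 108 [ 0.4621 -0.1807  0.1866] [0.04  0.069 0.01 ]
0.19 137 [ 0.4601 -0.1755  0.1942] [0.044 0.085 0.01 ]
```

View pics/c5.png

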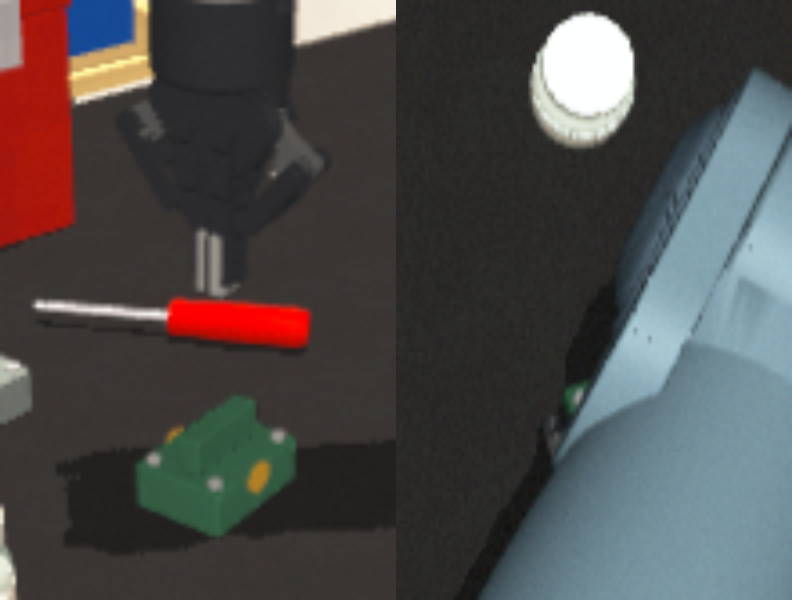

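The fingertips' lower edge is at crop (220,292), i.e. pixel (345,173), against a predicted row of 182. Depth puts the tips at z≈0.136 against 0.111 reported, so the real tips are about 25 mm higher than the reported pose implies. I'll allow for that in z; the lateral position agrees.

```bash
python3 -c "
from h import *
print(rel((.4505,-.1845),.024,-27.9))
"
```

```text
(array([ 0.11, -0.25,  9.72]), np.float64(-0.2))
```

send_rows(commands=[0.1,-0.25,0,0,0.3,0.1,-0.25,0,0,0.6,0.1,-0.25,1,0,0.6,0.1,-0.25,3,0,0.6,0.1,-0.25,5,0,0.6,0.1,-0.25,6,0,0.6,0.1,-0.25,7,0,0.6,0.1,-0.25,8,0,0.6,0.1,-0.25,8.5,0,0.6,0.1,-0.25,8.8,0,0.6])

```text
t: 9.62
eef_pos: [0.4501, -0.1842, 0.0325]
ee_rot: [[-0.951, -0.308, -0.002], [-0.308, 0.951, 0.001], [0.001, 0.001, -1.0]]
contact_force: [-0.9, -0.0, 0.3]
width: 0.604
gripper_force: 0.0
```

```bash
python3 - <<'E'
from h import *
s=ctrl.observe();print(s['eef_pos'],s['contact_force'],s['width'],rel((.4505,-.1845),.022,-27.9))
f=grab('scene','scene6');X=cloud(f);h=cv2.cvtColor(f['color'],cv2.COLOR_BGR2HSV)
m=(np.linalg.norm(X[...,:2]-s['eef_pos'][:2],axis=-1)<.07)&(X[...,2]>.02)&(X[...,2]<.12)&((h[...,1]<70))
q=X[m]
for lo in np.arange(.03,.12,.01):
    w=q[(q[:,2]>=lo)&(q[:,2]<lo+.01)]
    if len(w): print(lo.round(2),len(w),w.min(0).round(3),w.max(0).round(3))
cv2.imwrite('pics/c6.png',cv2.resize(f['color'][130:250,290:400],None,fx=5,fy=5))
E
```

```text
[ 0.45011512 -0.18424742  0.03246629] [-0.91210883 -0.0254757   0.30763559] 0.6038826008140568 (array([-0.03, -0.04,  1.05]), np.float64(-0.2))
0.03 34 [ 0.409 -0.204  0.03 ] [ 0.493 -0.151  0.038]
0.04 6 [ 0.433 -0.21   0.042] [ 0.462 -0.181  0.05 ]
0.05 44 [ 0.426 -0.214  0.05 ] [ 0.472 -0.149  0.06 ]
0.06 67 [ 0.435 -0.221  0.06 ] [ 0.473 -0.144  0.07 ]
0.07 63 [ 0.436 -0.222  0.07 ] [ 0.472 -0.145  0.08 ]
0.08 63 [ 0.435 -0.222  0.08 ] [ 0.473 -0.146  0.09 ]
0.09 81 [ 0.43  -0.237  0.09 ] [ 0.48 -0.13  0.1 ]
0.1 166 [ 0.421 -0.243  0.1  ] [ 0.482 -0.126  0.11 ]
0.11 128 [ 0.421 -0.244  0.11 ] [ 0.483 -0.124  0.12 ]
```

View pics/c6.png

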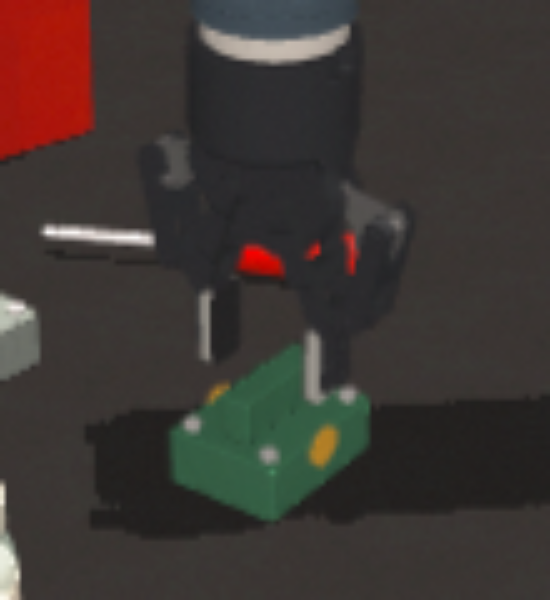

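The tips (crop (218,355) and (325,398)) straddle the rib (270,390) and are centred, still level with its top at about 52 mm. I'll lower 1 cm, then close and lift.

send_rows(commands=[0,0,0.4,0,0.6,0,0,0.8,0,0.5,0,0,1,0,0.4,0,0,1,0,0.3,0,0,1,0,0.2,0,0,1,0,0.1,0,0,1,0,0,0,0,1,0,0,0,0,1,0,0,0,0,1,0,0])

```text
t: 10.5
eef_pos: [0.451, -0.1846, 0.0238]
ee_rot: [[-0.951, -0.309, 0.0], [-0.309, 0.951, -0.0], [-0.0, -0.0, -1.0]]
contact_force: [-1.5, 2.0, 4.9]
width: 0.164
gripper_force: 60.3
```

```bash
python3 - <<'E'
from h import *
s=ctrl.observe();print(s['eef_pos'],s['contact_force'],s['width'],s['gripper_force'],rel((.4505,-.1845),.022,-27.9))
E
```

```text
[ 0.45103075 -0.18463953  0.02380349] [-1.45736672  1.97525354  4.85550943] 0.16442248727847583 60.30014455318451 (array([0.05, 0.03, 0.18]), np.float64(-0.2))
```

send_rows(commands=[0,0,-0.5,0,0,0,0,-1.5,0,0,0,0,-3,0,0,0,0,-4.5,0,0,0,0,-6,0,0,0,0,-7.5,0,0,0,0,-9,0,0,0,0,-10,0,0,0,0,-10,0,0,0,0,-10,0,0])

```text
t: 11.33
eef_pos: [0.451, -0.1847, 0.1234]
ee_rot: [[-0.951, -0.308, 0.0], [-0.308, 0.951, -0.0], [-0.0, -0.0, -1.0]]
contact_force: [-0.7, -0.5, -3.9]
width: 0.163
gripper_force: 59.4
```

```bash
python3 - <<'E'
from h import *
s=ctrl.observe();print(s['eef_pos'],s['contact_force'],s['width'],s['gripper_force'],rel(st(0,-.024),.122,0))
E
```

```text
[ 0.45097104 -0.18473048  0.12339349] [-0.67401786 -0.4950341  -3.94731197] 0.16267521680843283 59.426114559173584 (array([-19.11,  22.64,   0.13]), np.float64(27.7))
```

send_rows(commands=[-1.5,1.8,0,2,0,-4,4.7,0,5,0,-6.5,7.7,0,9,0,-9,10.7,0,13,0,-11.5,13.6,0,17,0,-14,16.6,0,21,0,-16,19,0,24,0,-17.8,21.1,0,26,0,-18.8,22.2,0,27.5,0,-19.1,22.6,0,27.7,0])

```text
t: 12.17
eef_pos: [0.5627, 0.0919, 0.1216]
ee_rot: [[-0.986, 0.166, -0.002], [0.166, 0.986, 0.001], [0.002, 0.0, -1.0]]
contact_force: [0.6, -0.6, -4.0]
width: 0.171
gripper_force: 59.6
```

send_rows(commands=[0,0,0,0,0,0,0,0,0,0,0,0,0,0,0,0,0,0.5,0,0,0,0,1,0,0,0,0,2,0,0,0,0,3,0,0,0,0,3.5,0,0,0,0,3.5,0,0,0,0,3.5,0,0])

```text
t: 13.0
eef_pos: [0.5621, 0.0892, 0.0877]
ee_rot: [[-0.986, 0.169, -0.002], [0.169, 0.986, -0.0], [0.002, -0.0, -1.0]]
contact_force: [-0.8, -0.5, -2.5]
width: 0.17
gripper_force: 59.5
```

```bash
python3 - <<'E'
from h import *
s=ctrl.observe();print(s['eef_pos'],s['contact_force'],s['width'],rel(st(0,-.024),.0885,0))
top=grab('top','top7');f=grab('scene','scene7');X=cloud(f);h=cv2.cvtColor(f['color'],cv2.COLOR_BGR2HSV).astype(int)
H,S=h[...,0],h[...,1]
g=(H>45)&(H<90)&(S>70)&(abs(X[...,0]-.56)<.1)&(abs(X[...,1]-.09)<.1)
q=X[g];print(len(q),np.percentile(q[:,2],[2,50,98]))
zs=np.percentile(q[:,2],98)
for lo,hi in((.08,.1),):
    w=q[(q[:,2]>lo)&(q[:,2]<hi)];print(len(w),np.median(w[:,2]),cv2.minAreaRect(w[:,:2].astype(np.float32)*1000))
y=(H>22)&(H<34)&(S>150)&(X[...,2]>.029)&(X[...,2]<.036)&(X[...,0]<.64)&(X[...,1]>0)
print(cv2.minAreaRect(X[y][:,:2].astype(np.float32)*1000))
cv2.imwrite('pics/c7.png',cv2.resize(f['color'][190:350,310:470],None,fx=3.7,fy=3.7,interpolation=cv2.INTER_CUBIC))
E
```

```text
[0.56211413 0.0892327  0.08765911] [-0.77105802 -0.50810087 -2.54393587] 0.16964622626319625 (array([-0.08,  0.04, -0.08]), np.float64(-0.0))
1216 [0.06939191 0.09375638 0.11692068]
732 0.09384528385336682 ((563.2464599609375, 89.7815933227539), (60.9171257019043, 81.490478515625), 79.39768981933594)
((559.0275268554688, 110.75615692138672), (91.65181732177734, 93.44120025634766), 60.999454498291016)
```

View pics/c7.png

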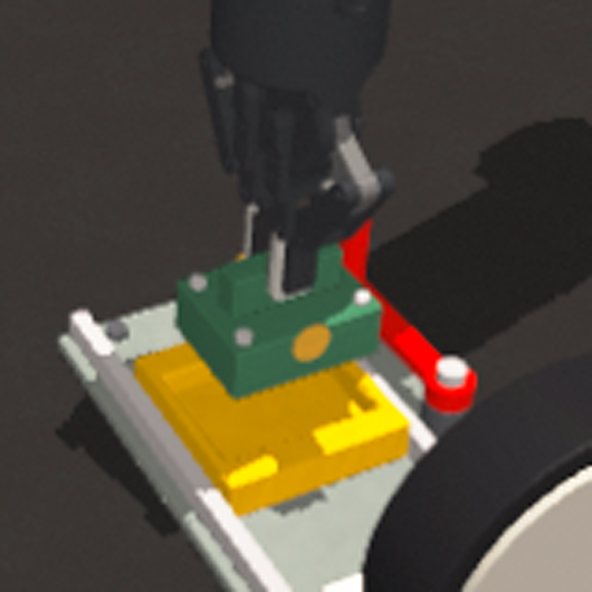

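The cartridge is held level over the pocket. The scene camera gives its centre as (563.2, 89.8) against (563.7, 89.5) mm for the sled, and the angles agree. I'll lower it in.

send_rows(commands=[0,0,1,0,0,0,0,2,0,0,0,0,2.6,0,0,0,0,3,0,0,0,0,3.2,0,0,0,0,3.4,0,0,0,0,3.6,0,0,0,0,3.8,0,0,0,0,4,0,0,0,0,4,0,0])

```text
t: 13.93
eef_pos: [0.5627, 0.0893, 0.0482]
ee_rot: [[-0.986, 0.169, -0.0], [0.169, 0.986, -0.0], [0.0, -0.0, -1.0]]
contact_force: [-0.1, -0.6, -3.3]
width: 0.166
gripper_force: 59.5
```

```bash
python3 - <<'E'
from h import *
s=ctrl.observe();print(s['eef_pos'],s['contact_force'],s['ft_torque'],s['width'],rel(st(0,-.024),.0418,0))
E
```

```text
[0.56274892 0.08927678 0.04822543] [-0.13713882 -0.57421448 -3.29982135] [-0.02663843 -0.02466148 -0.00177191] 0.16605021007626175 (array([-0.02,  0.03,  0.64]), np.float64(-0.0))
```

send_rows(commands=[0,0,0.1,0,0,0,0,0.2,0,0,0,0,0.3,0,0,0,0,0.4,0,0,0,0,0.5,0,0,0,0,0.5,0,0,0,0,0.55,0,0,0,0,0.55,0,0,0,0,0.55,0,0,0,0,0.55,0,0])

```text
t: 14.77
eef_pos: [0.5629, 0.0893, 0.043]
ee_rot: [[-0.986, 0.169, 0.0], [0.169, 0.986, -0.0], [-0.0, -0.0, -1.0]]
contact_force: [-1.1, -0.5, -3.2]
width: 0.166
gripper_force: 59.5
```

Still hanging free, so about 1 mm more, then release and raise.

send_rows(commands=[0,0,0.05,0,0,0,0,0.1,0,0,0,0,0.15,0,0,0,0,0.15,0,0,0,0,0.15,0,0.1,0,0,0.15,0,0.2,0,0,0.15,0,0.3,0,0,0.15,0,0.4,0,0,0.15,0,0.45,0,0,0.15,0,0.45])

```text
t: 15.6
eef_pos: [0.5631, 0.0893, 0.0415]
ee_rot: [[-0.986, 0.169, 0.0], [0.169, 0.986, -0.0], [-0.0, -0.0, -1.0]]
contact_force: [-0.0, 0.9, 0.8]
width: 0.45
gripper_force: 0.0
```

send_rows(commands=[0,0,-1,0,0.45,0,0,-2.5,0,0.45,0,0,-4.5,0,0.45,0,0,-6.5,0,0.3,0,0,-8,0,0.1,0,-3,-8,0,0,0,-6,-8,0,0,0,-9,-8,0,0,0,-12,-8,0,0,0,-12,-8,0,0])

```text
t: 16.43
eef_pos: [0.5422, -0.0335, 0.1224]
ee_rot: [[-0.985, 0.174, 0.0], [0.174, 0.985, -0.003], [-0.001, -0.003, -1.0]]
contact_force: [0.1, 0.9, 0.5]
width: -0.002
gripper_force: 0.0
```

```bash
python3 - <<'E'
from h import *
s=ctrl.observe();print(s['eef_pos'],s['contact_force'],s['width'])
for n in('top','scene'):
    f=grab(n,n+'8');X=cloud(f);h=cv2.cvtColor(f['color'],cv2.COLOR_BGR2HSV).astype(int);H,S=h[...,0],h[...,1]
    near=(abs(X[...,0]-.56)<.08)&(abs(X[...,1]-.09)<.08)
    q=X[(H>45)&(H<90)&(S>70)&near]
    w=q[(q[:,2]>.042)&(q[:,2]<.056)];print(n,len(w),np.median(w[:,2]),cv2.minAreaRect(w[:,:2].astype(np.float32)*1000))
    A=np.c_[w[:,:2]-w[:,:2].mean(0),np.ones(len(w))];print(' tilt',np.linalg.lstsq(A,w[:,2],rcond=None)[0])
    w=q[(q[:,2]>.064)];print(' rib',len(w),np.median(w[:,2]))
    y=X[(H>22)&(H<34)&(S>150)&(X[...,2]>.029)&(X[...,2]<.036)&near]
    print(' sled',cv2.minAreaRect(y[:,:2].astype(np.float32)*1000))
f=load('scene8');cv2.imwrite('pics/c8.png',cv2.resize(f['color'][210:350,320:470],None,fx=4,fy=4,interpolation=cv2.INTER_CUBIC))
print(rel(st(0,-.105),.12,0))
E
```

```text
[ 0.54218489 -0.03347684  0.12237825] [0.0960255  0.8817544  0.53166065] -0.0015252454717832422
top 35 0.04890608003656616 ((568.8246459960938, 114.21147155761719), (5.551573753356934, 47.7752685546875), 80.27899932861328)
 tilt [-0.06115318 -0.20346278  0.0492089 ]
 rib 0 nan
 sled ((569.154541015625, 130.7770538330078), (16.388952255249023, 98.86978149414062), 79.30580139160156)
scene 617 0.04877085479813462 ((564.35107421875, 88.83670806884766), (61.05038070678711, 79.49159240722656), 80.1232681274414)
 tilt [-0.02922833 -0.03520577  0.04860708]
 rib 265 0.0702128252047291
 sled ((564.4039306640625, 88.3762435913086), (103.01078033447266, 100.02899932861328), 80.84309387207031)
(array([0.03, 4.01, 0.22]), np.float64(-0.2))
  return _methods._mean(a, axis=axis, dtype=dtype,
  ret = ret.dtype.type(ret / rcount)
```

View pics/c8.png

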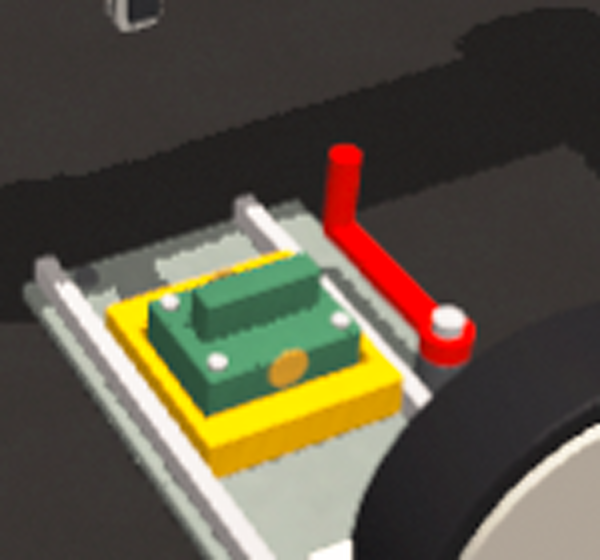

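The cartridge is seated flat and square: its top is at 48.8 mm (expected 49), the rib at 70 mm, and it's centred in the sled within 0.5 mm. The lever is clear. I'll go down behind the sled.

send_rows(commands=[0,0,1.5,-0.2,0,0,0,3.5,-0.2,0,0,0,5.5,-0.2,0,0,0,7.5,-0.2,0,0,0,9,-0.2,0,0,0,10,-0.2,0,0,0,10.8,-0.2,0,0,0,11.2,-0.2,0,0,0,11.2,-0.2,0,0,0,11.2,-0.2,0])

```text
t: 17.37
eef_pos: [0.5431, -0.0289, 0.01]
ee_rot: [[-0.986, 0.165, 0.001], [0.165, 0.986, -0.0], [-0.001, -0.0, -1.0]]
contact_force: [0.8, -0.5, -0.0]
width: -0.002
gripper_force: 0.0
```

```bash
python3 - <<'E'
from h import *
s=ctrl.observe();p=s['eef_pos'];print(p,s['contact_force'],rel(st(0,-.089),.010,0))
f=grab('scene','scene9');X=cloud(f);h=cv2.cvtColor(f['color'],cv2.COLOR_BGR2HSV).astype(int)
q=X[(np.linalg.norm(X[...,:2]-p[:2],axis=-1)<.04)&(X[...,2]>.014)&(X[...,2]<.08)]
d=q[:,:2]-O
for lo in np.arange(.01,.08,.01):
    w=(q[:,2]>=lo)&(q[:,2]<lo+.01)
    if w.sum(): print(lo.round(2),w.sum(),q[w,2].min().round(3),(d[w]@SX).min().round(3),(d[w]@SX).max().round(3),(d[w]@SY).min().round(3),(d[w]@SY).max().round(3))
print((p[:2]-O)@SX,(p[:2]-O)@SY)
E
```

```text
[ 0.54314768 -0.02885114  0.01003259] [ 0.80060315 -0.48798573 -0.04704841] (array([0.02, 5.5 , 0.  ]), np.float64(0.2))
0.02 10 0.024 -0.006 0.013 -0.151 -0.138
0.03 42 0.03 -0.005 0.013 -0.155 -0.131
0.04 51 0.04 -0.004 0.013 -0.154 -0.129
0.05 46 0.05 -0.004 0.014 -0.154 -0.13
0.06 21 0.06 0.009 0.015 -0.156 -0.13
0.07 98 0.07 -0.009 0.016 -0.179 -0.109
0.0004227947425748231 -0.14403916713641068
```

send_rows(commands=[0,1.5,0,0,0,0,3,0,0,0,0,4,0,0,0,0,5,0,0,0,0,6,0,0,0,0,7,0,0,0,0,8,0,0,0,0,9,0,0,0,0,10,0,0,0,0,11,0,0,0])

```text
t: 18.25
eef_pos: [0.5617, 0.0802, 0.0099]
ee_rot: [[-0.986, 0.166, 0.001], [0.166, 0.986, -0.001], [-0.001, -0.0, -1.0]]
contact_force: [0.6, -3.7, 2.9]
width: -0.001
gripper_force: 1.9
```

```bash
python3 - <<'E'
from h import *
s=ctrl.observe();p=s['eef_pos'];print(p,s['contact_force'],(p[:2]-O)@SX,(p[:2]-O)@SY,rel(st(0,-.004),.010,0))
E
```

```text
[0.56167972 0.08019626 0.00985103] [ 0.56220794 -3.67308473  2.94782735] 0.00031656504893884293 -0.03342831164676878 (array([ 0.02,  2.94, -0.02]), np.float64(0.2))
```

send_rows(commands=[0,0.6,0,0,0,0,1.2,0,0,0,0,1.7,0,0,0,0,2.1,0,0,0,0,2.4,0,0,0,0,2.6,0,0,0,0,2.8,0,0,0,0,2.9,0,0,0,0,3,0,0,0,0,3,0,0,0])

```text
t: 19.08
eef_pos: [0.5656, 0.1092, 0.0094]
ee_rot: [[-0.986, 0.166, -0.0], [0.166, 0.986, 0.0], [0.0, 0.0, -1.0]]
contact_force: [1.6, -2.1, 1.9]
width: 0.004
gripper_force: 1.2
```

```bash
python3 - <<'E'
from h import *
s=ctrl.observe();p=s['eef_pos'];print(p,s['contact_force'],(p[:2]-O)@SX,(p[:2]-O)@SY)
E
```

```text
[0.56562857 0.10919988 0.0094128 ] [ 1.58773265 -2.06710384  1.86385311] -0.0006778474232778007 -0.004174001368914037
```

Not at the stop yet (only friction force), so I'll creep on by millimetres.

send_rows(commands=[0,0.05,0,0,0,0,0.1,0,0,0,0,0.15,0,0,0,0,0.2,0,0,0,0,0.25,0,0,0,0,0.3,0,0,0,0,0.3,0,0,0,0,0.3,0,0,0,0,0.3,0,0,0,0,0.3,0,0,0])

```text
t: 19.92
eef_pos: [0.5659, 0.111, 0.0094]
ee_rot: [[-0.986, 0.166, -0.001], [0.166, 0.986, -0.002], [0.0, -0.002, -1.0]]
contact_force: [0.5, -5.4, 2.0]
width: -0.001
gripper_force: 3.1
```

send_rows(commands=[0,0.05,0,0,0,0,0.1,0,0,0,0,0.15,0,0,0,0,0.2,0,0,0,0,0.2,0,0,0,0,0.2,0,0,0,0,0.2,0,0,0,0,0.2,0,0,0,0,0.2,0,0,0,0,0.2,0,0,0])

```text
t: 20.75
eef_pos: [0.5659, 0.1112, 0.0094]
ee_rot: [[-0.986, 0.167, -0.001], [0.167, 0.986, -0.006], [0.0, -0.006, -1.0]]
contact_force: [-0.6, -10.3, 4.5]
width: 0.002
gripper_force: 5.6
```

The sled is against its stop: the tool no longer advances and the force rises to 10 N. I'll back off, rise and check.

send_rows(commands=[0,-1,0,0,0,0,-3,0,0,0,0,-5,-1,0,0,0,-6,-4,0,0,0,-6,-7,0,0,0,-6,-10,6,0,0,-6,-11,13,0,0,-6,-11,20,0,0,-6,-11,27,0,0,-6,-11,34,0])

```text
t: 21.58
eef_pos: [0.556, 0.0558, 0.1193]
ee_rot: [[-0.721, 0.693, -0.001], [0.693, 0.721, 0.003], [0.002, 0.001, -1.0]]
contact_force: [-0.1, 0.0, -0.4]
width: 0.005
gripper_force: 0.0
```

```bash
cat >> h.py <<'E'
def push(L,off,z,r=.09):
    a=np.radians(L); return rel(st(-.075+r*np.cos(a)-off*np.sin(a),.021-r*np.sin(a)-off*np.cos(a)),z,L)
E
python3 - <<'E'
from h import *
s=ctrl.observe();p=s['eef_pos'];print(p,s['contact_force'],(p[:2]-O)@SX,(p[:2]-O)@SY)
f=grab('scene','scene10');X=cloud(f);h=cv2.cvtColor(f['color'],cv2.COLOR_BGR2HSV).astype(int);H,S=h[...,0],h[...,1]
near=(abs(X[...,0]-.57)<.09)&(abs(X[...,1]-.17)<.09)
y=X[(H>22)&(H<34)&(S>150)&(X[...,2]>.029)&(X[...,2]<.036)&near];r=(y[:,:2]-O);print('sled y',np.percentile(r@SY,[1,99]),np.percentile(r@SX,[1,99]))
g=X[(H>45)&(H<90)&(S>70)&near];w=g[(g[:,2]>.042)&(g[:,2]<.056)];print('cart',np.median(w[:,2]),np.percentile((w[:,:2]-O)@SY,[1,99]),cv2.minAreaRect(w[:,:2].astype(np.float32)*1000))
print(push(90,.033,.12))
E
```

```text
[0.55597056 0.05578387 0.11931594] [-0.12130877  0.01731055 -0.40314275] -0.0011977526129721755 -0.05845362008232258
sled y [0.0083923  0.09846311] [-0.04368808  0.05126013]
cart 0.049419520198902236 [0.0283772  0.08691152] ((582.5748291015625, 168.14431762695312), (60.7231330871582, 70.05933380126953), 82.04153442382812)
(array([ 8.21, -6.88, -0.08]), np.float64(55.6))
```

send_rows(commands=[1,-0.8,0,7,0,2,-1.7,0,14,0,3,-2.5,0,21,0,4,-3.4,0,28,0,5,-4.2,0,35,0,6,-5,0,42,0,7,-5.9,0,49,0,8.2,-6.9,0,55.6,0,8.2,-6.9,0,55.6,0,8.2,-6.9,0,55.6,0])

```text
t: 22.47
eef_pos: [0.4486, 0.0618, 0.1191]
ee_rot: [[0.154, 0.988, -0.001], [0.988, -0.154, 0.001], [0.001, -0.001, -1.0]]
contact_force: [0.3, 0.1, 0.5]
width: -0.002
gripper_force: 0.0
```

```bash
python3 - <<'E'
from h import *
s=ctrl.observe();p=s['eef_pos'];print(p,s['contact_force'],(p[:2]-O)@SX,(p[:2]-O)@SY)
print(push(90,.033,.046))
E
```

```text
[0.44860913 0.0618408  0.11908218] [0.25563704 0.11740519 0.50164955] -0.10804481648097315 -0.07057254330015682
(array([0.15, 0.02, 7.31]), np.float64(0.8))
```

send_rows(commands=[0.1,0,1,0,0,0.1,0,2,0,0,0.1,0,3,0,0,0.1,0,4,0,0,0.1,0,5,0,0,0.1,0,6,0,0,0.1,0,6.8,0,0,0.1,0,7.3,0,0,0.1,0,7.3,0,0,0.1,0,7.3,0,0])

```text
t: 23.3
eef_pos: [0.45, 0.0623, 0.0464]
ee_rot: [[0.158, 0.987, -0.0], [0.987, -0.158, 0.0], [0.0, -0.0, -1.0]]
contact_force: [0.0, 0.8, -0.1]
width: -0.002
gripper_force: 0.0
```

```bash
python3 - <<'E'
from h import *
s=ctrl.observe();p=s['eef_pos'];print(p,s['contact_force'])
for L in (90,84,78,72,66,60,54,48,42,36): print(L,push(L,.0215,.046))
E
```

```text
[0.44996699 0.06232601 0.04636766] [ 0.02868176  0.75718676 -0.11487575]
90 (array([0.08, 1.03, 0.04]), np.float64(0.6))
84 (array([-0.11,  1.98,  0.04]), np.float64(-5.4))
78 (array([-0.2 ,  2.95,  0.04]), np.float64(-11.4))
72 (array([-0.18,  3.91,  0.04]), np.float64(-17.4))
66 (array([-0.06,  4.87,  0.03]), np.float64(-23.4))
60 (array([0.15, 5.82, 0.03]), np.float64(-29.4))
54 (array([0.47, 6.73, 0.03]), np.float64(-35.4))
48 (array([0.88, 7.61, 0.03]), np.float64(-41.4))
42 (array([1.38, 8.44, 0.03]), np.float64(-47.4))
36 (array([1.96, 9.22, 0.03]), np.float64(-53.4))
```

send_rows(commands=[0.1,1,0,0,0,-0.1,2,0,-5.4,0,-0.2,2.95,0,-11.4,0,-0.2,3.9,0,-17.4,0,-0.05,4.85,0,-23.4,0,0.15,5.8,0,-29.4,0,0.45,6.75,0,-35.4,0,0.9,7.6,0,-41.4,0,1.4,8.4,0,-47.4,0,2,9.2,0,-53.4,0])

```text
t: 24.13
eef_pos: [0.5454, 0.067, 0.047]
ee_rot: [[-0.702, 0.713, 0.001], [0.713, 0.702, -0.001], [-0.001, 0.0, -1.0]]
contact_force: [-1.0, -0.8, -0.3]
width: 0.001
gripper_force: 0.6
```

```bash
python3 - <<'E'
from h import *
s=ctrl.observe();p=s['eef_pos'];print(p,s['contact_force'])
for L in (36,30,24,18,12,8,5,3,1,0): print(L,push(L,.0215,.046))
f=grab('scene','scene11');X=cloud(f);h=cv2.cvtColor(f['color'],cv2.COLOR_BGR2HSV).astype(int);r=((h[...,0]<6)|(h[...,0]>174))&(h[...,1]>120)&(abs(X[...,1]-.1)<.09)&(abs(X[...,0]-.53)<.1)
q=X[r&(X[...,2]>.06)&(X[...,2]<.09)];c=q.mean(0)[:2]-O;print('post',len(q),c@SX,c@SY)
E
```

```text
[0.5453947  0.06700749 0.04700662] [-1.00265049 -0.75431517 -0.26109972]
36 (array([ 0.1 , -0.09,  0.1 ]), np.float64(0.3))
30 (array([-0.08,  0.87,  0.1 ]), np.float64(-5.7))
24 (array([-0.16,  1.83,  0.1 ]), np.float64(-11.7))
18 (array([-0.14,  2.8 ,  0.1 ]), np.float64(-17.7))
12 (array([-0.01,  3.76,  0.1 ]), np.float64(-23.7))
8 (array([0.12, 4.39, 0.1 ]), np.float64(-27.7))
5 (array([0.26, 4.86, 0.1 ]), np.float64(-30.7))
3 (array([0.36, 5.16, 0.1 ]), np.float64(-32.7))
1 (array([0.47, 5.47, 0.1 ]), np.float64(-34.7))
0 (array([0.53, 5.62, 0.1 ]), np.float64(-35.7))
post 123 0.0014487980919277385 -0.029592416504310624
```

send_rows(commands=[-0.05,0.8,0,-5.7,0,-0.15,1.8,0,-11.7,0,-0.15,2.8,0,-17.7,0,0,3.75,0,-23.7,0,0.1,4.4,0,-27.7,0,0.25,4.85,0,-30.7,0,0.35,5.15,0,-32.7,0,0.45,5.3,0,-34,0,0.5,5.4,0,-35,0,0.5,5.4,0,-35.4,0])

```text
t: 25.02
eef_pos: [0.5796, 0.1088, 0.0468]
ee_rot: [[-0.984, 0.179, 0.001], [0.179, 0.984, 0.0], [-0.001, 0.0, -1.0]]
contact_force: [-0.1, 0.1, 0.3]
width: 0.001
gripper_force: 0.1
```

send_rows(commands=[0,0.05,0,0,0,0,0.1,0,0,0,0,0.15,0,0,0,0,0.2,0,0,0,0,0.2,0,0,0,0,0.2,0,0,0,0,0.2,0,0,0,0,0.2,0,0,0,0,0.2,0,0,0,0,0.2,0,0,0])

```text
t: 25.85
eef_pos: [0.5795, 0.1105, 0.0465]
ee_rot: [[-0.984, 0.179, 0.0], [0.179, 0.984, -0.0], [-0.0, -0.0, -1.0]]
contact_force: [-0.2, -2.3, 0.2]
width: 0.005
gripper_force: 0.9
```

send_rows(commands=[0,0.05,0,0,0,0,0.1,0,0,0,0,0.15,0,0,0,0,0.2,0,0,0,0,0.25,0,0,0,0,0.3,0,0,0,0,0.3,0,0,0,0,0.3,0,0,0,0,0.3,0,0,0,0,0.3,0,0,0])

```text
t: 26.68
eef_pos: [0.5795, 0.1108, 0.0465]
ee_rot: [[-0.983, 0.181, -0.001], [0.181, 0.983, -0.006], [-0.0, -0.006, -1.0]]
contact_force: [-0.8, -10.7, 3.9]
width: -0.001
gripper_force: 5.0
```

The lever is at its stop: 10 N with no advance. I'll retreat backward and up, clear of the view, then verify.

send_rows(commands=[0,-0.5,0,0,0,0,-2,0,0,0,0,-4,0,0,0,0,-6,-1,0,0,0,-8,-4,0,0,0,-10,-7,0,0,0,-13,-10,0,0,0,-16,-12,0,0,0,-20,-12,0,0,0,-24,-12,0,0])

```text
t: 27.52
eef_pos: [0.5376, -0.1241, 0.1685]
ee_rot: [[-0.984, 0.178, 0.004], [0.178, 0.984, -0.0], [-0.004, 0.001, -1.0]]
contact_force: [0.9, -1.7, -0.2]
width: 0.002
gripper_force: 0.0
```

```bash
python3 - <<'E'
from h import *
s=ctrl.observe();print(s['eef_pos'],s['t'])
for n in('top','scene'):
    f=grab(n,n+'12');X=cloud(f);h=cv2.cvtColor(f['color'],cv2.COLOR_BGR2HSV).astype(int);H,S=h[...,0],h[...,1]
    r=((H<6)|(H>174))&(S>120)&(abs(X[...,1]-.12)<.09)&(abs(X[...,0]-.53)<.1)
    q=X[r&(X[...,2]>.075)&(X[...,2]<.09)];c=q.mean(0)[:2]-O;print(n,'post',len(q),c@SX,c@SY)
    near=(abs(X[...,0]-.57)<.09)&(abs(X[...,1]-.17)<.09)
    g=X[(H>45)&(H<90)&(S>70)&near];w=g[(g[:,2]>.042)&(g[:,2]<.056)];d=w[:,:2]-O
    print('cart',len(w),np.median(w[:,2]),np.percentile(d@SY,[1,99]),np.percentile(d@SX,[1,99]),cv2.minAreaRect(w[:,:2].astype(np.float32)*1000))
    y=X[(H>22)&(H<34)&(S>150)&(X[...,2]>.029)&(X[...,2]<.036)&near];d=y[:,:2]-O;print('sled',len(y),np.percentile(d@SY,[1,99]) if len(y) else 0)
a=load('top12')['color'][170:320,90:290];b=load('scene12')['color'][230:380,320:520]
cv2.imwrite('pics/c12.png',np.vstack([cv2.resize(a,None,fx=2,fy=2),cv2.resize(b,None,fx=2,fy=2)]))
E
```

```text
[ 0.5376478  -0.12405129  0.16852094] 27.5167
top post 37 0.01384214060253402 0.01978940228036633
cart 674 0.049129967251483525 [0.02877178 0.08652962] [-0.0406048   0.03668186] ((574.9910278320312, 170.27401733398438), (60.124267578125, 78.74735260009766), 80.06767272949219)
sled 604 [0.010098  0.1097546]
scene post 77 0.018079033392481125 0.02222966375129686
cart 542 0.049367468574974455 [0.02826091 0.08725893] [-0.02280086  0.04056588] ((582.5551147460938, 168.33816528320312), (60.52294158935547, 69.8205795288086), 82.26968383789062)
sled 255 [0.00839355 0.09837875]
```

View pics/c12.png

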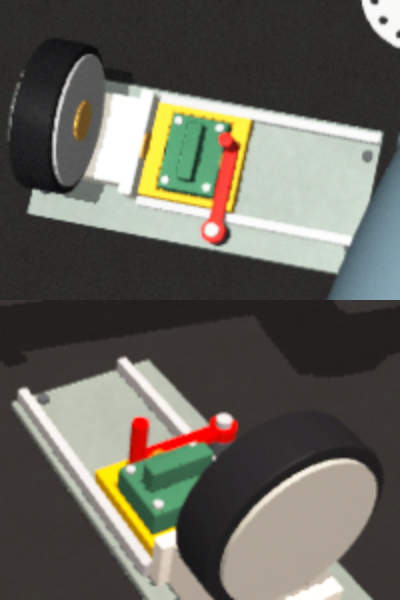

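The sled is home against the meter bracket (back at y=10, front at 110 mm). The cartridge is flat and square (top 49 mm, 80°), and the lever lies across behind it with its post at (14–18, 20–22) mm, against the expected (15, 21).

```bash
python3 -c "
from rig import ctrl
print(ctrl.close_job())"
```

```text
the job is handed in; nothing more can be done
None
```

The job is handed in at about 28 s: the green cartridge is seated flat in the sled, the sled is fully home, and the red lever was swung back to its stop last, all confirmed in the final camera images.

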